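# Set up the shielded counting station

### The job

Get the counting station ready for a background count: return each check-source pot that is standing out to the rack slot of its own colour, upright, and lay all the lead bricks as the shield wall on the plate's blue-lined strip, three end to end and close together starting against the end stop, and the rest flat on top as a second course, each offset by half a length so that it covers a joint below. Set the orange chock on its yellow mark with the thin edge towards the rail, and only then take the probe from its cradle and lay it gently lengthwise in the bay between rail and chock, middle to middle with the rail, so that it cannot roll when you let go. Leave the pepper, the jar and the survey meter where they are.

Things in the scene. Friction and masses are not known exactly. Their poses are not given: they have to be found in the camera images.
- base: White steel shield base plate, 210 (its x) x 230 (its y) x 6 mm, fixed on the bench; carries the wall strip, end stop, rail and chock mark. Origin: centre of its underside; z up; its x points roughly away from the robot.
- wall_start (a point): On the plate's top (z = 6 mm), on the middle line of the wall strip (the lane between two thin blue lines along base y, at base x = 80 mm), at the foot of the blue end stop's flat face (base y = 95 mm). The wall runs from here towards base -y. The stop is fixed, 34 x 19 mm, 30 mm high over the bench.
- wall_joint (a point): Upper edge of the gap between the first two bricks, at base x = 80, y = 33, z = 36 mm. Three bricks laid close against the stop have their centres near base y = 64, 3 and -58 mm (z = 21 mm); the two places of the second course are near y = 33 and -28 mm (z = 51 mm). Joints of 0 to 2 mm are good.
- rail_mid (a point): Middle of the fixed steel rail along base y, at the foot of the face (base x = -15, y = 0, z = 6 mm) that looks to base -x; the probe's bay is on that side. The rail is in two pieces (y = 25 to 80 and -80 to -25 mm, open between for a finger), 24 mm high over the bench, with a flange 3 mm thick reaching to x = 5 mm behind it. The probe laid against it has its centre at base x = -40 mm.
- chock_mark (a point): Where the chock's origin belongs on the plate: base x = -73.5, y = +50 mm, on the plate's top (z = 6 mm); inside the yellow outline. The chock's thin edge then points to base +x and the probe gets about 4 mm of play.
- cradle: Black transport cradle of the probe, fixed, 190 (x) x 85 mm, slab 6 mm thick with two pairs of dark pads 12 mm high under the probe's two ends (x = 43 to 73 mm either way, y = 15 to 30 mm either way). Origin: centre of its underside. Free on both sides of the probe's middle.
- probe: Scintillation probe: plain round aluminium cylinder, 50 mm diameter, 160 mm long, black cap at one end (with a brass connector that sticks out 14 mm), about 0.5 kg, fragile; it rolls. Origin: its centre; x along its axis. In the cradle its centre is 38 mm above the bench; lying on the plate, 31 mm.
- chock: Orange plastic wedge chock, about 45 (x) x 36 (y) mm, 27 mm high at the thick end (-x), sloping down to a thin edge 2.5 mm high at x = +18.5 mm; flat parallel sides 36 mm apart across y. Origin: centre of its underside. About 0.12 kg.
- chock_toe (a point): Middle of the chock's thin edge, at its underside (chock x = +18.5 mm).
- rack: Grey source rack, fixed, 54 (x) x 146 (y) mm, with a row of three square slots along y, 46 mm apart, each 42 x 42 mm inside; slot floors 6 mm above the bench, walls up to 16 mm. Each slot's floor and the label in front of it (towards -x) carry its colour: red at +y, yellow in the middle, blue at -y. Origin: centre of its underside.
- slot_red (a point): Centre of the floor of the rack's red slot (6 mm above the bench).
- slot_yellow (a point): Centre of the floor of the rack's yellow slot (6 mm above the bench).
- slot_blue (a point): Centre of the floor of the rack's blue slot (6 mm above the bench).
- brick1: Grey lead brick, 60 (x) x 30 (y) x 30 (z) mm, 0.61 kg. Origin: its centre. At the start on a fixed plywood board 9 mm thick, 290 x 220 mm, to the robot's right, long side roughly along world x, some 90 to 100 mm apart. Four or five of the five alike bricks are present.
- brick2: Grey lead brick, 60 (x) x 30 (y) x 30 (z) mm, 0.61 kg. Origin: its centre. At the start on a fixed plywood board 9 mm thick, 290 x 220 mm, to the robot's right, long side roughly along world x, some 90 to 100 mm apart. Four or five of the five alike bricks are present.
- brick3: Grey lead brick, 60 (x) x 30 (y) x 30 (z) mm, 0.61 kg. Origin: its centre. At the start on a fixed plywood board 9 mm thick, 290 x 220 mm, to the robot's right, long side roughly along world x, some 90 to 100 mm apart. Four or five of the five alike bricks are present.
- brick4: Grey lead brick, 60 (x) x 30 (y) x 30 (z) mm, 0.61 kg. Origin: its centre. At the start on a fixed plywood board 9 mm thick, 290 x 220 mm, to the robot's right, long side roughly along world x, some 90 to 100 mm apart. Four or five of the five alike bricks are present.
- brick5: Grey lead brick, 60 (x) x 30 (y) x 30 (z) mm, 0.61 kg. Origin: its centre. At the start on a fixed plywood board 9 mm thick, 290 x 220 mm, to the robot's right, long side roughly along world x, some 90 to 100 mm apart. Four or five of the five alike bricks are present.
- pot_red: Check-source pot: upright lead cylinder with a red lid of the same width, 34 mm diameter, 45 mm high, 0.3 kg. Origin: centre of its underside, z up. One or two of the three pots are present.
- pot_yellow: Check-source pot: upright lead cylinder with a yellow lid of the same width, 34 mm diameter, 45 mm high, 0.3 kg. Origin: centre of its underside, z up. One or two of the three pots are present.
- pot_blue: Check-source pot: upright lead cylinder with a blue lid of the same width, 34 mm diameter, 45 mm high, 0.3 kg. Origin: centre of its underside, z up. One or two of the three pots are present.
- pepper_dish: Bystander: green pepper in a glass dish, 90 mm wide, about 65 mm high, beyond the rack. Origin: centre of its underside.
- sample_jar: Bystander: closed jar with blue cap, 60 mm wide, 75 mm high. Origin: centre of its underside.
- survey_meter: Bystander: yellow survey meter box, 70 x 110 x 35 mm. Origin: centre of its underside.
Not all that is in view belongs to the job. Leave any green or turquoise look-alike of the chock alone.

How it is judged:
By the outcome, as a careful person would: the job done as asked, in the order asked, and still so for the second after the job is handed in, with the robot touching nothing.
Of brick1, brick2, brick3, brick4, brick5 only 4 to 5 are there at a start; the rules pass over those that are not, and their reading is None.
Of pot_red, pot_yellow, pot_blue only 1 to 2 are there at a start; the rules pass over those that are not, and their reading is None.
At some moment in a run one of brick1, brick2, brick3, brick4, brick5 may be knocked a few centimetres aside while the robot is not near it.
It also fails if it takes over 210 s, if anything falls off the work surface, if the arm or the gripper's body presses on something with over 40 N, if the wrist force passes 120 N, or if a joint passes its speed limit or range.

### The arm

A 6-joint arm with a two-finger parallel gripper is mounted at the origin on the work surface. World frame = base frame: x ahead of the robot, y to its left, z up, the work surface at z = 0. Lengths are in m, angles in rad, forces in N, time in s.
With the tool pointing down it reaches from about 0.3 to 0.775 m from the base axis. Payload 14.6 kg.
Tool frame: the origin (TCP) lies at the very end of the fingers, on their centre line; the grasp point (between the pads) lies 19 mm behind it; z points along the fingers, y is the line along which they close (so a half turn about z gives the same grasp; the last joint's range is limited). The gripper opens to 94 mm and grips with 3 to 60 N. Pads are 16 mm wide; open, the fingers measure 119 mm over their backs; the gripper's body (75 mm by 177 mm) begins 78 mm behind the grasp point.
Start: joints at [-1.264, 0.3, 1.521, -0, 1.321, -0.067], TCP at [0.201, -0.512, 0.205] pointing down, gripper open.
Joint ranges: [-3.03, 3.03], [-0.79, 2.21], [0.23, 2.52], [-1.04, 4.18], [0, 3.07], [-2.55, 2.55]. Speed limits (rad/s): [2.22, 2.22, 2.57, 3.14, 3.14, 3.14].

### API

Orientations are given as a unit quaternion [w, x, y, z].
In Python, from cell import bot gives the robot as it stands. Calls block until the motion is done:
- bot.move_to(position, orientation): joint-space move of the TCP to a pose.
- bot.line_to(position, speed=0.15, frame=None): straight line of the TCP; frame=None keeps the orientation; speed is the mean speed in m/s.
- bot.movej(angles): joint-space move.
- bot.grip(opening, squeeze=None): finger opening in m; squeeze is the grip in N (None keeps the last); returns when the fingers have stopped.
- bot.pause(seconds).
- bot.solve_ik(position, orientation): joint angles nearest the present ones, or None.
- bot.read_state(): the state.
- bot.camera(name): name is "side" or "top"; returns a dict with "image" (400x640x3 uint8, blue, green, red), "mtx" (3x3 intrinsics, pixels), "cam_to_world" (4x4, takes a point from camera to world coordinates). Camera axes: x right, y up, looking along -z (the intrinsics and any distortion apply to the point x, -y, -z); pixel columns grow to the right and rows downward; lengths in m; the calibration is good to about 2 mm. A picture is of the moment at which its call begins. There is no depth.
A pose or a line that the arm cannot do raises bot.PlanningError and nothing moves.
- bot.hand_in(): hands the job in; it is judged then, once.
Trained networks look in the newest picture that a camera, given by its name, has taken for a name from the list of things; names that differ only in an ending like _2 or _b are one class to them, and where a whole thing is asked for, a point or a joint stands for the part that bears it (a point fixed in the world has none). Each returns a list of dicts, best first, with "score" (0 to 1); they miss things now and then, are a little off and sometimes report something else, mostly with a low value. They report only what shows in the picture. A call takes as long as a camera call. They do not tell look-alikes from the thing itself.
- bot.cut_out(camera, query): "pixels" (400x640 bool, what is visible of it) and "box" ([centre column, centre row, width, height] in pixels, round what is visible of it).
The state is a dict: "time_s": time; "q": joint angles; "joint_vel": joint speeds; "joint_torque": joint torques, N m; "ee_pos": TCP position; "tool_rot": TCP orientation; "force": force on the tool from outside, world axes, zero at the start; "moment": the same for the moment, N m; "grip_width": finger opening in m; "finger_force": force on a finger pad.
Only numpy, scipy, OpenCV 4.12 (cv2) and the standard library are available. Lean on these libraries where they do the work, as an engineer would, in place of code of your own. Each camera call takes 0.05 s, during which the arm holds its last target. There are 200 camera calls.

## Working session

There is one attempt and no reset: what is moved stays moved. The work goes in short steps, each a Python script; the robot and the scene stay as the last script left them, time stands still between calls to the robot, and variables do not carry over. Pictures are saved under pics/ and viewed, at most 14 in all, crops included, and the job is handed in when it is done.

```bash
ls; mkdir -p pics; python3 - <<'E'
from cell import bot
import cv2,numpy as np
for c in("top","side"):
    d=bot.camera(c); cv2.imwrite(f"pics/{c}0.png",d["image"]); print(c,d["mtx"].tolist(),np.round(d["cam_to_world"],3).tolist(),[k for k in d])
s=bot.read_state();print(s["time_s"],s["ee_pos"],s["tool_rot"],s["grip_width"])
E
```

```text
pics
top [[443.8306384585383, 0.0, 313.6559135574094], [0.0, 443.8306384585383, 203.67631669885984], [0.0, 0.0, 1.0]] [[0.079, 0.972, -0.222, 0.323], [-0.997, 0.077, -0.016, 0.012], [0.001, 0.223, 0.975, 1.15], [0.0, 0.0, 0.0, 1.0]] ['image', 'mtx', 'cam_to_world']
side [[364.34289814407487, 0.0, 321.3426527302451], [0.0, 364.34289814407487, 199.17076867535462], [0.0, 0.0, 1.0]] [[-0.903, 0.219, -0.369, 0.219], [-0.429, -0.459, 0.778, 0.677], [0.001, 0.861, 0.509, 0.5], [0.0, 0.0, 0.0, 1.0]] ['image', 'mtx', 'cam_to_world']
0.1 [ 0.20077997 -0.51179784  0.2049351 ] [-5.13687324e-04  9.82579713e-01  1.85840894e-01 -7.20790855e-05] 0.09403797756630415
```

View pics/top0.png

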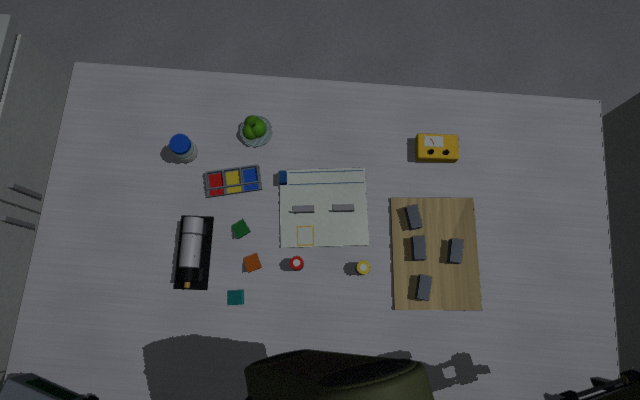

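View pics/side0.png

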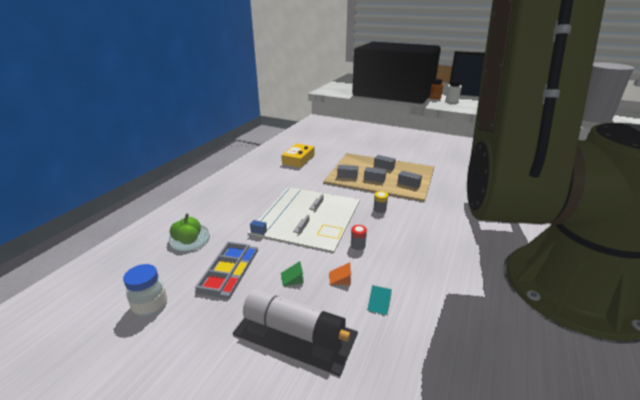

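The pictures show:
- **Bricks:** four, at top px (414,217), (419,248), (456,251) and (424,288).
- **Pots:** red (296,263) and yellow (362,268).
- **Chock candidates:** orange (252,263), green (241,229) and turquoise (236,297). Only the orange one fits the description.
- **Probe:** about (193,250), with its black cap towards the robot.

I'll fit known shapes to the masks.

```bash
cat > h.py <<'E'
from cell import bot
import cv2,numpy as np
from scipy.optimize import minimize
def box(x0,x1,y0,y1,z0,z1): return np.array([[x,y,z] for x in(x0,x1) for y in(y0,y1) for z in(z0,z1)])/1e3
def cyl(r,z0,z1):
    a=np.linspace(0,2*np.pi,40); return np.vstack([np.c_[r*np.cos(a),r*np.sin(a),0*a+z] for z in(z0,z1)])/1e3
def hcyl(r,x0,x1): return cyl(r,x0,x1)[:,[2,0,1]]
ch=np.array([[-26.5,y,z] for y in(-18,18) for z in(0,27)]+[[18.5,y,z] for y in(-18,18) for z in(0,2.5)])/1e3
M={'brick1':[box(-30,30,-15,15,-15,15)],'pot':[cyl(17,0,45)],'rack':[box(-27,27,-73,73,0,16)],
'base':[box(-105,105,-115,115,0,6),box(63,97,95,114,0,30)],'chock':[ch],'probe':[hcyl(25,-80,80),hcyl(5,-94,-80)],'cradle':[box(-95,95,-42.5,42.5,0,6)]}
def proj(cam,P):
    T=np.linalg.inv(cam['cam_to_world']); p=P@T[:3,:3].T+T[:3,3]; p=p*[1,-1,-1]; q=p@np.array(cam['mtx']).T; return q[:,:2]/q[:,2:]
def ray(cam,uv,z):
    d=np.linalg.inv(cam['mtx'])@[uv[0],uv[1],1]; C=np.array(cam['cam_to_world']); d=C[:3,:3]@(d*[1,-1,-1]); o=C[:3,3]; return (o+d*(z-o[2])/d[2])[:2]
def place(P,x,y,z,a): c,s=np.cos(a),np.sin(a); return P@np.array([[c,s,0],[-s,c,0],[0,0,1]])+[x,y,z]
S=6
def fit(parts,z,cms,x0):
    """cms: list of (cam,mask). returns x,y,yaw, mean xor fraction"""
    W=[]
    for cam,m in cms:
        v,u=np.where(m); b=(max(u.min()-12,0),max(v.min()-12,0),u.max()+12,v.max()+12)
        W.append((cam,m[b[1]:b[3],b[0]:b[2]].astype(np.float32),b))
    def f(p):
        e=0
        for cam,m,b in W:
            im=np.zeros((m.shape[0]*S,m.shape[1]*S),np.float32)
            for P in parts:
                q=proj(cam,place(P,p[0]/1e3,p[1]/1e3,z,p[2]/40))
                q=(q-[b[0],b[1]]+.5)*S
                cv2.fillConvexPoly(im,np.round(cv2.convexHull(q.astype(np.float32))).astype(np.int32),1)
            im=cv2.resize(im,m.shape[::-1],interpolation=cv2.INTER_AREA); e+=np.abs(im-m).sum()/m.sum()
        return e/len(W)
    x=np.array([x0[0]*1e3,x0[1]*1e3,x0[2]*40]); 
    for k in(6,2):
        r=minimize(f,x,method='Nelder-Mead',options=dict(initial_simplex=np.vstack([x]+[x+k*np.eye(3)[i] for i in range(3)]),xatol=.05,fatol=1e-4)); x=r.x
    return np.array([x[0]/1e3,x[1]/1e3,x[2]/40]),r.fun
def Q(th): return [0,np.cos(th/2),np.sin(th/2),0]
def cams(): return {n:bot.camera(n) for n in('top','side')}
E
cat > m1.py <<'E'
from h import *
C=cams()
for n,z,yaw in[('base',0,0),('rack',0,0),('cradle',0,0),('probe',.038,3.1),('chock',0,0),('pot_red',0,0),('pot_yellow',0,0),('brick1',.024,0)]:
    T=bot.cut_out('top',n); Sd=bot.cut_out('side',n)
    print(n,'| top',[(round(d['score'],2),np.round(d['box']).astype(int).tolist()) for d in T],'| side',[(round(d['score'],2),np.round(d['box']).astype(int).tolist()) for d in Sd])
    for d in T:
        if d['score']<.3: continue
        p0=ray(C['top'],d['box'][:2],z+.01); P=M[n.split('_')[0]]
        if n=='cradle': continue
        for y0 in ([yaw] if n!='chock' else [0,1.57,3.14,4.71]):
            r,e=fit(P,z,[(C['top'],d['pixels'])],[*p0,y0]); print('  top ',np.round(r,4),round(e,3))
            uv=proj(C['side'],np.array([[r[0],r[1],z+.01]]))[0]
            s=[k for k in Sd if k['score']>.3 and np.hypot(*(np.array(k['box'][:2])-uv))<25]
            if s:
                r2,e2=fit(P,z,[(C['side'],s[0]['pixels'])],r); print('  side',np.round(r2,4),round(e2,3))
                r3,e3=fit(P,z,[(C['top'],d['pixels']),(C['side'],s[0]['pixels'])],r); print('  both',np.round(r3,4),round(e3,3))
E
python3 m1.py
```

```text
base | top [] | side [(0.92, [304, 221, 111, 62]), (0.44, [228, 271, 66, 58])]
rack | top [(0.75, [232, 179, 59, 35])] | side [(0.67, [227, 271, 65, 51]), (0.63, [300, 156, 36, 26]), (0.59, [358, 240, 14, 26])]
  top  [0.6291 0.2511 0.2317] 0.174
  side [0.6288 0.2499 0.1335] 0.183
  both [0.6273 0.2503 0.2182] 0.185
cradle | top [(0.57, [194, 253, 42, 73]), (0.49, [324, 209, 91, 82])] | side [(0.58, [296, 349, 124, 56])]
probe | top [(0.58, [189, 252, 25, 71])] | side [(0.8, [296, 320, 107, 62])]
  top  [0.4347 0.3299 3.1922] 0.073
  side [0.4332 0.3284 3.1837] 0.041
  both [0.4334 0.3291 3.1893] 0.067
chock | top [(0.73, [238, 230, 17, 19]), (0.65, [236, 297, 15, 14]), (0.58, [250, 263, 14, 16])] | side [(0.92, [340, 274, 24, 25]), (0.8, [293, 274, 24, 21]), (0.74, [381, 301, 22, 25])]
  top  [0.5073 0.2199 0.6502] 0.139
  side [0.5062 0.2169 0.5502] 0.221
  both [0.5062 0.2184 0.6168] 0.199
  top  [0.4987 0.2217 2.2239] 0.244
  side [0.5    0.2144 2.0041] 0.483
  both [0.4975 0.2218 2.1946] 0.425
  top  [0.4985 0.2136 3.7347] 0.297
  side [0.4967 0.2089 3.8231] 0.386
  both [0.495
[... 1281 characters left out ...]
 top [(0.72, [414, 216, 14, 27]), (0.63, [455, 253, 15, 24]), (0.58, [426, 286, 13, 32]), (0.55, [416, 248, 17, 20])] | side [(0.87, [410, 179, 24, 19]), (0.69, [388, 162, 20, 16]), (0.51, [373, 175, 28, 16]), (0.5, [347, 172, 18, 15])]
  top  [ 0.5657 -0.2272  0.3035] 0.071
  side [ 0.5636 -0.2298  0.2549] 0.071
  both [ 0.5644 -0.2281  0.3047] 0.09
  top  [ 0.4872 -0.3355 -0.1166] 0.152
  side [ 0.4846 -0.3354  0.0305] 0.147
  both [ 0.4846 -0.3356 -0.0519] 0.155
  top  [ 0.3885 -0.2581 -0.0957] 0.12
  side [ 0.3877 -0.261  -0.0808] 0.063
  both [ 0.3877 -0.2587 -0.0755] 0.106
  top  [ 0.4875 -0.242   0.1074] 0.095
  side [ 0.5555 -0.174  -0.4426] 1.0
  both [ 0.4873 -0.2415  0.1459] 1.169
```

```bash
python3 - <<'E'
import cv2,numpy as np
t=cv2.imread('pics/top0.png')
cv2.imwrite('pics/crop0.png',cv2.resize(np.vstack([t[160:310,170:310],]),None,fx=4,fy=4,interpolation=cv2.INTER_CUBIC))
E
```

```text
(no output)
```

View pics/crop0.png

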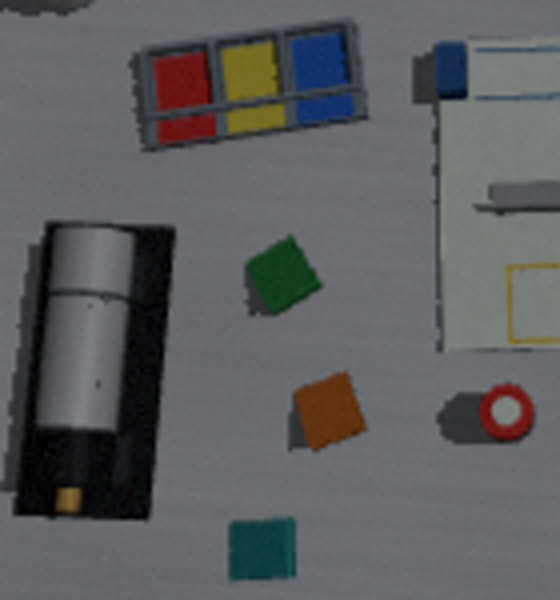

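The orange wedge at crop (330,410) is the chock, and its lower left side casts a shadow. The green and turquoise ones are look-alikes. The network masks are too coarse, so I'll refine with colour masks and check with an overlay.

```bash
cat > m2.py <<'E'
from h import *
C=cams(); R={}
def comp(m,near):
    n,l,st,c=cv2.connectedComponentsWithStats(m.astype(np.uint8)); 
    k=min((i for i in range(1,n) if st[i,4]>12),key=lambda i:np.hypot(*(c[i]-near))); return l==k,c[k],st[k,4]
H={n:cv2.cvtColor(C[n]['image'],cv2.COLOR_BGR2HSV).astype(int) for n in C}
def hs(n,lo,hi,s=110,v=40): h=H[n]; return ((h[...,0]>=lo)&(h[...,0]<=hi) if lo<hi else (h[...,0]>=lo)|(h[...,0]<=hi))&(h[...,1]>s)&(h[...,2]>v)
# chock
om={n:comp(hs(n,5,18),p)[0] for n,p in(('top',(252,263)),('side',(340,274)))}
for ks in(['top'],['side'],['top','side']):
    r,e=fit(M['chock'],0,[(C[k],om[k]) for k in ks],[.42,.178,.41]); print('chock',ks,np.round(r,4),round(e,3))
ck=r
# plate: white
for n,p in(('top',(324,209)),('side',(304,221))):
    im=C[n]['image'].astype(int); b=im.min(2)
    print(n,'plate px',im[int(p[1])+ (20 if n=='top' else 0),int(p[0])],'bench',im[330 if n=='top' else 250,420 if n=='top' else 420])
# rack floors
for col,lo,hi,near in(('red',172,6,(215,181)),('yellow',20,34,(232,180)),('blue',105,128,(251,177))):
    m=hs('top',lo,hi); m_,c,a=comp(m,near); print(col,c,a,np.round(ray(C['top'],c,.006),4))
for nm,lo,hi,nt,ns in(('red',172,6,(296,263),(358,231)),('yellow',20,34,(362,268),(381,196))):
    for n,near in(('top',nt),('side',ns)):
        m,c,a=comp(hs(n,lo,hi),near); hull=np.zeros(m.shape,np.uint8); 
        pts=np.argwhere(m)[:,::-1].astype(np.int32); (u,v),rr=cv2.minEnclosingCircle(pts); print('pot',nm,n,(u,v),rr,np.round(ray(C[n],(u,v),.045 if n=='top' else .042),4))
E
python3 m2.py
```

```text
chock ['top'] [0.4225 0.1793 0.4534] 0.188
chock ['side'] [0.4236 0.1755 0.3445] 0.201
chock ['top', 'side'] [0.4228 0.1783 0.4064] 0.221
top plate px [122 127 121] bench [108 104 102]
side plate px [144 141 142] bench [199 194 197]
red [215.32022472 179.85955056] 178 [0.6282 0.2984]
yellow [232.49710983 177.41618497] 173 [0.6386 0.2534]
blue [249.51871658 174.95187166] 187 [0.649  0.2087]
pot red top (296.04736328125, 262.7105407714844) 6.988928318023682 [0.4219 0.062 ]
pot red side (358.6176452636719, 230.6764678955078) 7.570419788360596 [0.4209 0.0624]
pot yellow top (362.6495361328125, 267.1728820800781) 7.02366828918457 [ 0.424  -0.1032]
pot yellow side (381.26922607421875, 195.5) 7.1801557540893555 [ 0.4224 -0.1049]
```

```bash
cat > ov.py <<'E'
from h import *
def wires(im,cam,segs,off,k,col):
    for P,closed in segs:
        q=((proj(cam,P)-off+.5)*k-.5); cv2.polylines(im,[np.round(q*16).astype(np.int32)],closed,col,1,cv2.LINE_AA,4)
def rect(x0,x1,y0,y1,z): return np.array([[x0,y0,z],[x1,y0,z],[x1,y1,z],[x0,y1,z]])/1e3
def crop(cam,u0,v0,u1,v1,k,gain=1.6): return cv2.resize(np.clip(cam['image'][v0:v1,u0:u1]*gain,0,255).astype(np.uint8),None,fx=k,fy=k,interpolation=cv2.INTER_CUBIC)
E
python3 - <<'E'
from ov import *
d=bot.camera('top')
cv2.imwrite('pics/plate.png',crop(d,272,160,378,255,7))
a=crop(d,195,155,275,205,7); b=a.copy()
wires(b,d,[(place(rect(-27,27,-73,73,16),.637,.253,0,.23),True)]+[(place(rect(-21,21,y-21,y+21,16),.637,.253,0,.23),True) for y in(-46,0,46)],[195,155],7,(0,255,255))
c=crop(d,225,240,275,285,7)
wires(c,d,[(place(P,.4228,.1783,0,.43),True) for P in(rect(-26.5,18.5,-18,18,0),rect(-26.5,-26,-18,18,27))],[225,240],7,(0,255,255))
h=np.zeros((350,560,3),np.uint8); h[:315,:350]=c
cv2.imwrite('pics/rc.png',np.vstack([b,h[:250]])if 0 else np.vstack([b,h])[:600+65])
E
python3 -c "
import cv2;i=cv2.imread('pics/rc.png');print(i.shape);cv2.imwrite('pics/rc.png',cv2.resize(i,None,fx=.9,fy=.9))"
```

```text
(665, 560, 3)
```

View pics/plate.png

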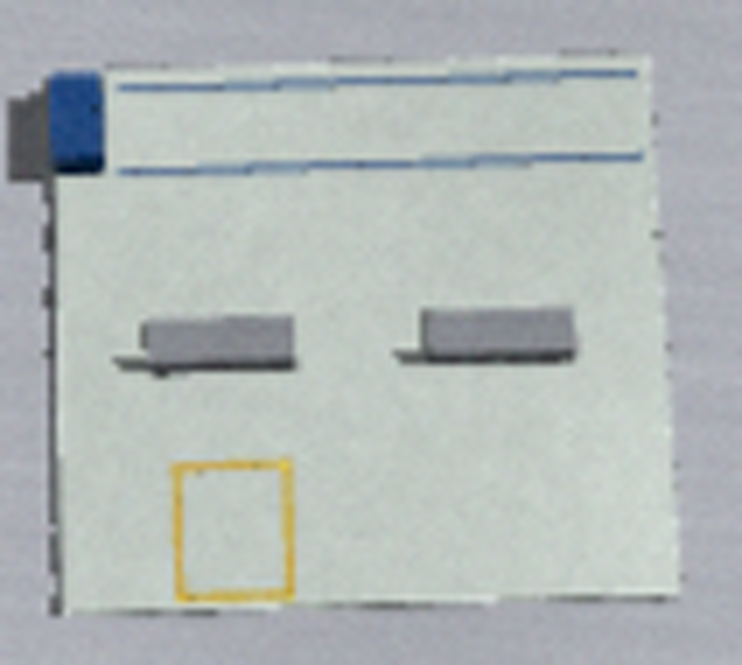

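View pics/rc.png

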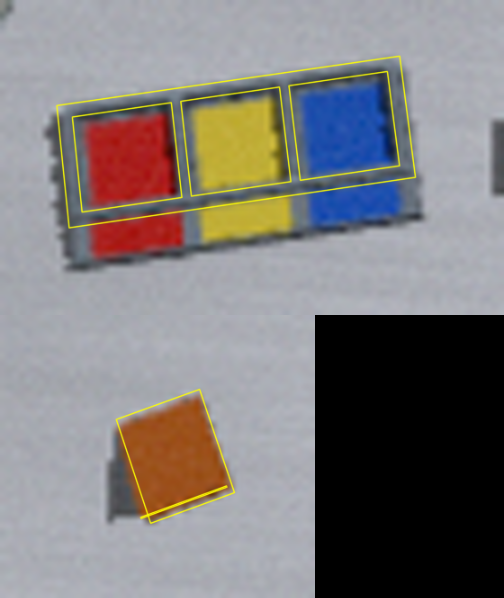

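```bash
cat > m3.py <<'E'
from h import *
d=bot.camera('top')
f=lambda p:((np.array(p)+.5)/7-.5+[272,160])
def solve(pts,obj):
    w=np.array([ray(d,f(p),o[2]/1e3) for p,o in zip(pts,obj)]); o=np.array(obj)[:,:2]/1e3
    wc,oc=w.mean(0),o.mean(0); A=(o-oc).T@(w-wc); a=np.arctan2(A[0,1]-A[1,0],A[0,0]+A[1,1])
    R=np.array([[np.cos(a),-np.sin(a)],[np.sin(a),np.cos(a)]]); t=wc-R@oc
    print(np.round(t,4),round(a,4),'res mm',np.round(1e3*(o@R.T+t-w),1).tolist()); return R,t
R,t=solve([(650,57),(680,597),(62,612)],[(105,-115,6),(-105,-115,6),(-105,115,6)])
R,t=solve([(650,57),(680,597),(62,612),(106,78),(103,171)],[(105,-115,6),(-105,-115,6),(-105,115,6),(97,95,30),(63,95,30)])
for p in[(120,88),(637,73),(120,172),(642,156),(172,463),(292,460),(294,600),(178,600)]:
    print(p,np.round((ray(d,f(p),.006)-t)@R*1e3,1))
for p in[(142,322),(293,316),(293,358),(422,309),(574,306),(575,350)]: print('rail',p,np.round((ray(d,f(p),.024)-t)@R*1e3,1))
print('toe',ray(d,(249.7,255.0),.0025))
E
python3 m3.py
```

```text
[0.5782 0.0052] 0.1051 res mm [[1.0, -0.6], [-0.2, -0.4], [-0.7, 1.0]]
[0.5766 0.0048] 0.1113 res mm [[-0.0, -0.3], [-1.1, -1.4], [-3.1, -0.1], [0.9, 1.7], [3.3, 0.1]]
(120, 88) [99.2 89.4]
(637, 73) [  98.8 -109.3]
(120, 172) [65.8 90. ]
(642, 156) [  65.7 -109.4]
(172, 463) [-47.4  72.9]
(292, 460) [-47.7  28.1]
(294, 600) [-100.3   29. ]
(178, 600) [-98.9  71.9]
rail (142, 322) [ 2.8 82.2]
rail (293, 316) [ 3.3 26. ]
rail (293, 358) [-12.7  26.6]
rail (422, 309) [  4.4 -22. ]
rail (574, 306) [  3.7 -78.5]
rail (575, 350) [-13. -78.]
toe [0.43601043 0.18494697]
```

```bash
cat >> h.py <<'E'
BASE=np.array([.5787,.0060,.110])
def b2w(x,y): c,s=np.cos(BASE[2]),np.sin(BASE[2]); return np.array([BASE[0]+c*x-s*y,BASE[1]+s*x+c*y])/1.0
def bw(x,y): return b2w(x/1e3,y/1e3)
def best(p,th):
    o=[]
    for t in(th,th+np.pi,th-np.pi):
        q=bot.solve_ik(list(p),Q(t))
        if q is not None: o.append((abs(q[5]),t))
    return min(o)[1]
def above(x,y,th,z=.18):
    t=best((x,y,z),th); bot.move_to([x,y,z],Q(t)); return t
def pick(x,y,th,z,opn,sq,lift=.18):
    bot.grip(opn); above(x,y,th); bot.line_to([x,y,z+.03],speed=.25); bot.line_to([x,y,z],speed=.1)
    bot.grip(0,squeeze=sq); w=bot.read_state()['grip_width']; bot.line_to([x,y,z+.02],speed=.1); bot.line_to([x,y,lift],speed=.25)
    s=bot.read_state(); print('grip',round(w,4),round(s['grip_width'],4),'ff',np.round(s['finger_force'],1),'F',np.round(s['force'],1),'t',round(s['time_s'],1)); return w
def put(x,y,th,z,opn,guard=None):
    above(x,y,th); bot.line_to([x,y,z+.02],speed=.25); bot.line_to([x,y,z],speed=.05)
    print('F',np.round(bot.read_state()['force'],1)); bot.grip(opn); bot.line_to([x,y,.18],speed=.25); print('t',round(bot.read_state()['time_s'],1))
E
python3 - <<'E'
from h import *
R=np.array([.6386,.2534]); yr=.228; e=np.array([-np.sin(yr),np.cos(yr)])
pick(.4215,.062,np.pi/2,.018,.06,25); put(*(R+.046*e),yr+np.pi/2,.0255,.055)
pick(.4235,-.1038,np.pi/2,.018,.06,25); put(*R,yr+np.pi/2,.0255,.05)
d=bot.camera('top'); cv2.imwrite('pics/pots.png',cv2.resize(d['image'][150:320,180:500],None,fx=2.5,fy=2.5))
E
```

```text
grip 0.0334 0.0334 ff 25.0 F [-0.3 -0.2 -3.7] t 6.8
F [-0.7  0.1 -3.3]
t 10.6
grip 0.0338 0.0336 ff 25.0 F [-0.3  0.3 -3.6] t 15.3
F [-0.3  0.4 -3.4]
t 19.3
```

View pics/pots.png

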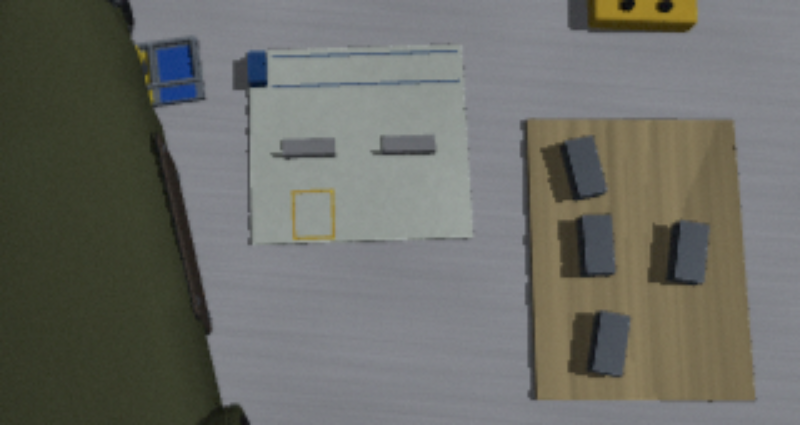

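Both pots have left the bench. The board shows bricks at crop (585,167), (597,245), (690,252) and (610,343), all unmoved. Next is brick 1, pushed up to the stop under force control.

```bash
cat >> h.py <<'E'
def bricks():
    C=cams(); T=bot.cut_out('top','brick1'); Sd=bot.cut_out('side','brick1'); out=[]
    for d in T:
        if d['score']<.25: continue
        p0=ray(C['top'],d['box'][:2],.03)
        if p0[1]>-.16: continue
        r,e=fit(M['brick1'],.024,[(C['top'],d['pixels'])],[*p0,0.05])
        uv=proj(C['side'],np.array([[r[0],r[1],.024]]))[0]
        s=[k for k in Sd if k['score']>.3 and np.hypot(*(np.array(k['box'][:2])-uv))<12]
        if s:
            r2,e2=fit(M['brick1'],.024,[(C['top'],d['pixels']),(C['side'],s[0]['pixels'])],r); 
            if e2<.25: r,e=r2,e2
        out.append((*r,e)); print('brick',np.round(out[-1],4),'side' if s else '')
    return out
def push(x,y,z,d,maxd,Fstop,step=.0008):
    """creep along unit d until the contact force against d exceeds Fstop"""
    F0=np.array(bot.read_state()['force'])[:2]
    for i in range(1,int(maxd/step)+1):
        bot.line_to([x+d[0]*step*i,y+d[1]*step*i,z],speed=.03)
        s=bot.read_state(); f=-(np.array(s['force'])[:2]-F0)@d
        if f>Fstop: break
    print('push',i*step*1e3,'mm f',round(f,1),'F',np.round(s['force'],1)); return np.array(s['ee_pos'])
YB=np.array([-np.sin(.110),np.cos(.110)])
def lay(yc,pushy=True):
    """held brick (TCP 12 mm below its centre) to wall place yc (mm), first course"""
    th=BASE[2]+np.pi/2; x,y=bw(80,yc-(9 if pushy else 0)); above(x,y,th)
    z=.0105; bot.line_to([x,y,z+.025],speed=.25); bot.line_to([x,y,z],speed=.05)
    p=push(x,y,z,YB,.018,8); 
    c,s=np.cos(BASE[2]),np.sin(BASE[2]); v=p[:2]-BASE[:2]; yb=-s*v[0]+c*v[1]; print('contact TCP base y',round(yb*1e3,1),'expected',yc)
    p=np.array(p); bot.line_to([p[0],p[1],z-.0015],speed=.03); print('F',np.round(bot.read_state()['force'],1))
    bot.grip(.05); bot.line_to([p[0],p[1],.18],speed=.25); print('t',round(bot.read_state()['time_s'],1)); return p
E
python3 - <<'E'
from h import *
B=bricks(); b=max(B,key=lambda r:r[0])
pick(b[0],b[1],b[2],.012,.06,45); lay(64)
E
```

```text
brick [ 0.4852 -0.3358 -0.0852  0.097 ] side
brick [ 0.3887 -0.2572 -0.13    0.1166] side
brick [ 0.565  -0.2275  0.2955  0.1024] 
brick [ 0.4847 -0.2434  0.131   0.09  ] side
grip 0.0299 0.0298 ff 45.0 F [-0.2  0.8 -6.8] t 24.6
push 10.400000000000002 mm f 8.9 F [ 1.7 -8.5 -6. ]
contact TCP base y 64.4 expected 64
F [ 1.2 -2.7 -3.4]
t 32.0
```

```bash
python3 - <<'E'
from h import *
for yc in(3,-58):
    B=bricks(); b=max(B,key=lambda r:r[0]-.3*abs(r[1]+.24))
    pick(b[0],b[1],b[2],.012,.06,45); lay(yc)
bot.move_to([.45,-.25,.25],Q(best((.45,-.25,.25),np.pi/2)))
d=bot.camera('top'); cv2.imwrite('pics/wall3.png',cv2.resize(d['image'][150:320,190:500],None,fx=2.5,fy=2.5))
E
```

```text
brick [ 0.3885 -0.2576 -0.1272  0.0793] side
brick [ 0.4857 -0.3351 -0.0628  0.1898] side
grip 0.0296 0.0297 ff 44.9 F [ 0.4 -0.2 -6.6] t 37.0
push 11.2 mm f 10.4 F [  0.6 -10.1  -6.5]
contact TCP base y 3.9 expected 3
F [ 0.4 -2.7 -1.9]
t 45.0
brick [ 0.388  -0.2572 -0.1174  0.0743] side
brick [ 0.4851 -0.2426  0.072   0.1439] side
grip 0.0299 0.0297 ff 44.9 F [-0.8  0.2 -7.6] t 49.6
push 12.0 mm f 11.0 F [  2.6 -10.2  -8.1]
contact TCP base y -56.6 expected -58
F [ 0.4 -3.3 -2.5]
t 57.4
```

View pics/wall3.png

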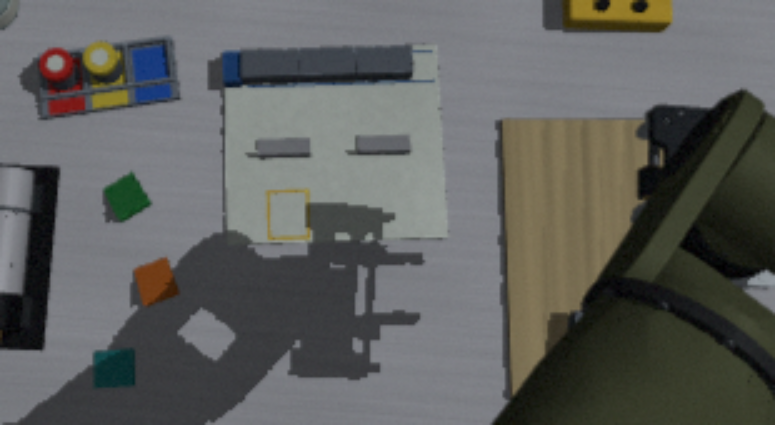

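The wall's three bricks sit tight against the stop and centred in the strip. Both pots stand upright in their own slots. Now the fourth brick goes over the first joint.

```bash
python3 - <<'E'
from h import *
bot.move_to([.55,.02,.25],Q(best((.55,.02,.25),np.pi/2)))
B=bricks(); b=B[0]
pick(b[0],b[1],b[2],.012,.06,45)
th=BASE[2]+np.pi/2; x,y=bw(80,34); above(x,y,th); bot.line_to([x,y,.055],speed=.25)
F0=bot.read_state()['force'][2]
for z in np.arange(.0425,.037,-.0007):
    bot.line_to([x,y,z],speed=.03); f=bot.read_state()['force'][2]-F0
    if f>2.5: break
print('z',z,'f',f); bot.grip(.05); bot.line_to([x,y,.2],speed=.25)
bot.move_to([.45,-.25,.25],Q(best((.45,-.25,.25),np.pi/2)))
s=bot.read_state(); print(s['time_s'])
d=bot.camera('top'); e=bot.camera('side'); cv2.imwrite('pics/wall4.png',np.vstack([cv2.resize(d['image'][160:255,272:378],(636,570))[:285],cv2.resize(e['image'][180:250,235:375],(636,318))]))
E
```

```text
brick [ 0.3879 -0.2575 -0.1331  0.0873] side
grip 0.0294 0.0299 ff 45.0 F [ 0.2 -0.3 -5.6] t 64.4
z 0.03900000000000001 f 3.1671977549551564
71.0833
```

View pics/wall4.png

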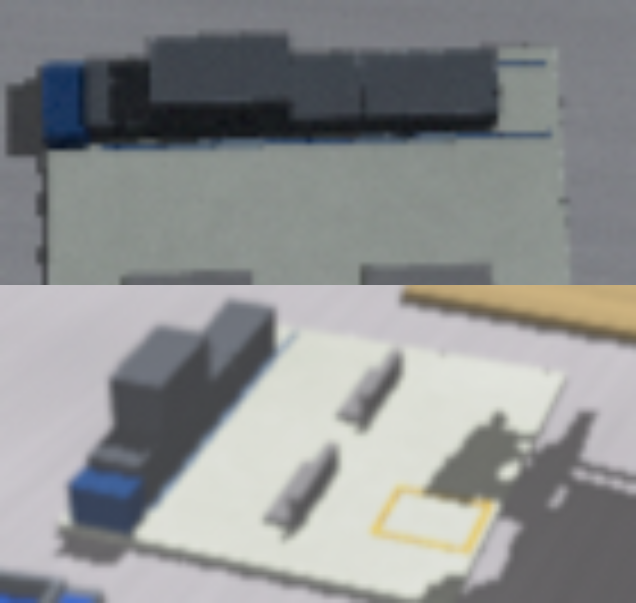

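```bash
cat > m4.py <<'E'
from h import *
def om(cam,near):
    h=cv2.cvtColor(cam['image'],cv2.COLOR_BGR2HSV).astype(int); m=((h[...,0]>=5)&(h[...,0]<=17)&(h[...,1]>130)&(h[...,2]>35)).astype(np.uint8)
    n,l,st,c=cv2.connectedComponentsWithStats(m); k=min((i for i in range(1,n) if st[i,4]>60),key=lambda i:np.hypot(*(c[i]-near))); return l==k
def chock(z,x0):
    C=cams(); W=[(C[k],om(C[k],proj(C[k],np.array([[x0[0],x0[1],z+.01]]))[0])) for k in C]
    for w in([W[0]],[W[1]],W): r,e=fit(M['chock'],z,w,x0); print('chock',np.round(r,4),round(e,3))
    return r,C
E
python3 - <<'E'
from m4 import *
from ov import *
yw=.43; x,y=.421-.008*np.cos(yw),.178-.008*np.sin(yw)
pick(x,y,yw,.004,.06,25)
x,y=bw(-81.5,50); th=BASE[2]; above(x,y,th); bot.line_to([x,y,.035],speed=.25); bot.line_to([x,y,.0105],speed=.04)
print(bot.read_state()['force']); bot.grip(.055); bot.line_to([x,y,.18],speed=.25)
bot.move_to([.45,-.25,.25],Q(best((.45,-.25,.25),np.pi/2)))
g=bw(-73.5,50); r,C=chock(.006,[*g,BASE[2]])
c,s=np.cos(BASE[2]),np.sin(BASE[2]); v=r[:2]-BASE[:2]; print('base',(c*v[0]+s*v[1])*1e3,(-s*v[0]+c*v[1])*1e3,r[2]-BASE[2],bot.read_state()['time_s'])
cv2.imwrite('pics/chock1.png',np.hstack([crop(C['top'],285,190,335,255,8),cv2.resize(crop(C['side'],290,205,350,255,7),(400,520))]))
E
```

```text
grip 0.0357 0.0356 ff 25.0 F [-0.2 -0.6 -1.7] t 76.2
[-0.68489665 -0.74794091 -0.14597801]
chock [0.5029 0.0486 0.116 ] 0.172
chock [0.5001 0.0473 0.2551] 0.218
chock [0.5016 0.0483 0.1428] 0.213
base -72.03712164641011 50.52491696336518 0.032762873908216014 81.5417
```

View pics/chock1.png

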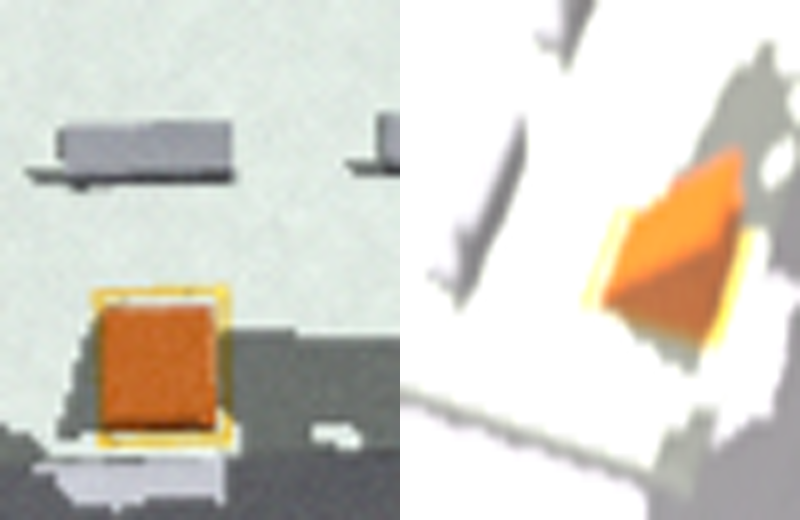

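The chock lies inside the yellow outline with its thin edge to the rail. Next I'll refit the probe, whose connector end points to the robot, and pick it up.

```bash
python3 - <<'E'
from m4 import *
C=cams(); W=[(C[k],bot.cut_out(k,'probe')[0]['pixels']) for k in C]
for w in([W[0]],[W[1]],W): r,e=fit(M['probe'],.038,w,[.434,.329,.05]); print(np.round(r,4),round(e,3))
D=bot.cut_out('top','cradle')
h=C['top']['image'].astype(int).max(2)<45; h[:, :170]=0; h[:,216:]=0; h[:212]=0; h[292:]=0
h=(h|W[0][1]).astype(np.uint8); h=cv2.morphologyEx(h,cv2.MORPH_OPEN,np.ones((3,3),np.uint8))
print('cradle',fit(M['cradle']+[p+[0,0,.038] for p in M['probe']],0,[(C['top'],h>0)],[.434,.329,.05]))
E
```

```text
[0.4351 0.3306 0.0391] 0.038
[0.4337 0.3285 0.0386] 0.034
[0.4342 0.3296 0.0422] 0.051
cradle (array([0.43321457, 0.33086217, 0.04371689]), np.float64(0.04403086006641388))
```

```bash
python3 - <<'E'
from m4 import *
from ov import *
pick(.4342,.330,.042,.019,.085,25,lift=.2)
x,y=bw(-41.5,0); th=BASE[2]+np.pi/2; print('place th',best((x,y,.2),th)); above(x,y,th,.2)
bot.line_to([x,y,.045],speed=.2)
F0=np.array(bot.read_state()['force'])
for z in list(np.arange(.035,.0145,-.004))+list(np.arange(.0145,.009,-.0006)):
    bot.line_to([x,y,z],speed=.03); f=np.array(bot.read_state()['force'])-F0
    if f[2]>1.5 or np.hypot(*f[:2])>4: break
s=bot.read_state(); print('z',z,'f',np.round(f,1),'w',s['grip_width'],'t',s['time_s'])
C=cams(); cv2.imwrite('pics/probe1.png',cv2.resize(crop(C['side'],230,170,400,290,4),(680,480)))
E
```

```text
grip 0.0494 0.0496 ff 25.0 F [ 0.2 -0.  -6.6] t 87.5
place th 1.6807963267948967
z 0.012100000000000001 f [-2.7 -0.2  8. ] w 0.04948242217832466 t 92.825
```

View pics/probe1.png

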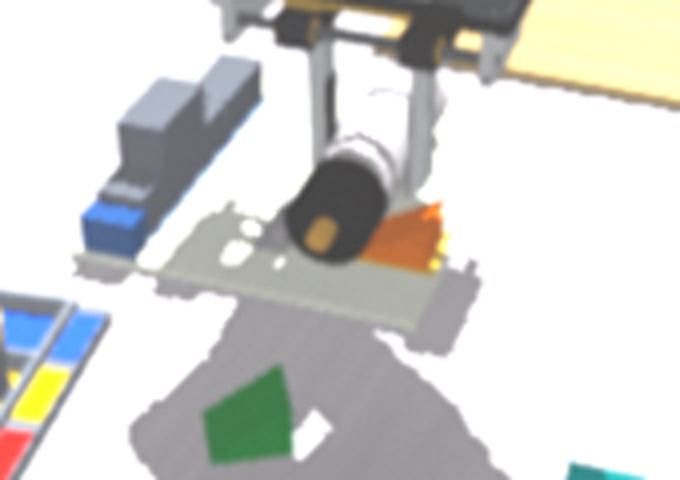

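The probe rests in the bay between rail and chock, with contact at the expected height. I'll release it and check.

```bash
python3 - <<'E'
from m4 import *
from ov import *
bot.grip(.056); p=bot.read_state()['ee_pos']; bot.line_to([p[0],p[1],.09],speed=.1); bot.line_to([p[0],p[1],.2],speed=.25)
bot.move_to([.40,-.30,.25],Q(best((.40,-.30,.25),np.pi/2))); bot.pause(.5)
C=cams(); c,s=np.cos(BASE[2]),np.sin(BASE[2])
P=[bot.cut_out(k,'probe') for k in C]; W=[(C[k],q[0]['pixels']) for k,q in zip(C,P) if q]
x,y=bw(-40,0)
for w in [[a] for a in W]+[W]:
    r,e=fit(M['probe'],.031,w,[x,y,BASE[2]-np.pi/2]); v=r[:2]-BASE[:2]; print('probe base',np.round([(c*v[0]+s*v[1])*1e3,(-s*v[0]+c*v[1])*1e3,r[2]-BASE[2]+np.pi/2],2),round(e,3))
print(bot.read_state()['time_s'])
cv2.imwrite('pics/end.png',np.vstack([crop(C['top'],190,155,380,260,4,1.4)[:, :760],cv2.resize(crop(C['side'],200,180,400,300,4,1.2),(760,456))])[:876])
i=cv2.imread('pics/end.png'); cv2.imwrite('pics/end.png',cv2.resize(i,None,fx=.68,fy=.68))
E
```

```text
probe base [-4.106e+01 -4.000e-02 -0.000e+00] 0.049
probe base [-4.214e+01 -2.010e+00  1.000e-02] 0.043
probe base [-41.79  -0.99  -0.  ] 0.054
96.7583
```

View pics/end.png

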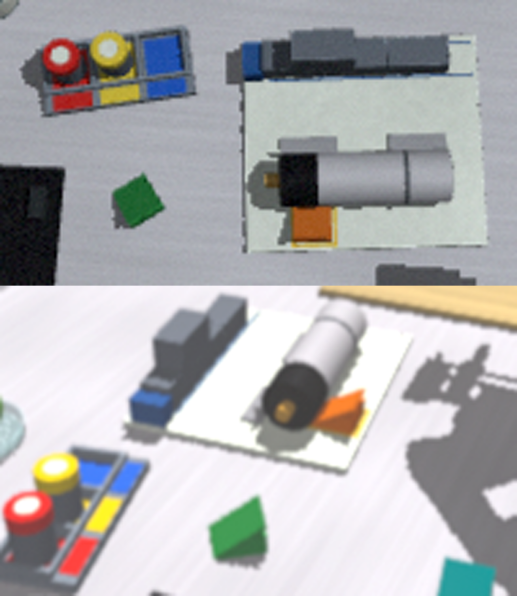

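Everything is in place: the wall is intact, both pots are in their slots, the chock is on its mark and the probe is centred in the bay to about 1 mm.

```bash
python3 -c "
from cell import bot
print(bot.hand_in())"
```

```text
the job is handed in; nothing more can be done
None
```

The job is finished and handed in at about 97 s of the 210 s allowed: the red and yellow pots are in their slots, four bricks are laid as the wall (three against the stop, one over the first joint), the chock is on its mark, and the probe rests in the bay within about 1–2 mm of the rail's middle by the camera fits; no verdict came back.

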